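# Transfer a row of vials to the warming block

### The arm

A 6-joint arm with a two-finger parallel gripper is mounted at the origin on the work surface. World frame = base frame: x ahead of the robot, y to its left, z up, the work surface at z = 0. Lengths are in mm, angles in degrees, forces in N, time in s.
With the tool pointing down it reaches from about 300 to 850 mm from the base axis. Payload 4.2 kg.
Tool frame: the origin (TCP) lies midway between the tips of the shut fingers; the grasp point (between the pads) lies 19 mm behind it; x points along the fingers, z is the direction in which the jaws open and shut, and the axes are right-handed (so a half turn about x gives the same grasp; the last joint's range is limited). The gripper opens to 91 mm and grips with 3 to 60 N. Pads are 32 mm wide; open, the fingers measure 118 mm over their backs; the gripper's body (76 mm by 178 mm) begins 60 mm behind the grasp point.
Start: joints at [-73.568, 18.312, 89.639, -0, 72.044, -1.146], TCP at [173.659, -548.166, 213.976] pointing down, gripper open.
Joint ranges: [-177.97, 177.97], [-48.28, 115.42], [12.27, 149.76], [-77.06, 257.06], [2.81, 150.46], [-146.56, 146.56]. Speed limits (degrees/s): [147.25, 147.25, 180, 180, 180, 180].

### API

Orientations are given as [roll, pitch, yaw] about the fixed x, y, z axes, in that order (R = Rz(yaw) Ry(pitch) Rx(roll)).
In Python, from workcell import env gives the robot as it stands.
- The arm moves only by the tool send_rows, never from a script. Its argument "commands" is a list that holds one entry, the list of rows, each a list of 6 numbers: the shift along the tool's x, y, z normalised to -1 to 1, where 1 is 0.1 m, then the turn, a rotation vector about the tool's x, y, z normalised to -1 to 1, where 1 is 2 pi rad. In form: [[[x, y, z, wx, wy, wz], ...]]. A call has 1 to 20 rows; each row is the pose to reach, as a shift and turn from the pose commanded when the call began, along the tool's axes at that moment, turning the shorter way round; what a row does not reach only later rows make up. A row lasts 1/8 s, in which the tool goes at most 62.5 mm and 10.7 degrees, less where a joint would pass 70% of its speed; a pose out of reach is approached as far as the arm can. A call with a number of a shift or a turn outside -1 to 1 is refused whole. A call with a gripper value outside its range is refused whole. "jaw" is the closure, from -1 (fully open) to 1 (shut), so that 0 is half open, set as the call begins (left out, the last holds). The fingers move at their own pace and stop on an object; "force" is the grip in N (left out, the last holds). Time passes only in rows, so rows that repeat a pose let the fingers close. It gives the time, the measured TCP pose, the force and the opening at its end, in the units of the state.
- env.state(): the state, without advancing time (a new reading comes with each control period).
- env.grab_frame(name): name is "side" or "top"; returns (picture, depth): 400x640x3 uint8, red, green, blue; 400x640 float32, mm along the optical axis (not along the pixel's ray), 0 where there is no reading.
- env.get_calibration(name): a dict with "mtx" (3x3 intrinsics, pixels), "camera_from_world" (4x4, takes a point from world to camera coordinates). Camera axes: x right, y up, looking along -z (the intrinsics and any distortion apply to the point x, -y, -z); pixel columns grow to the right and rows downward; lengths in mm; the calibration is good to about 2 mm. A picture is of the moment at which its call begins. get_calibration takes no time and is no camera call.
- env.job_done(): hands the job in, once; it reports no verdict.
The state is a dict: "time_s": time; "qpos": joint angles; "qvel": joint speeds; "effort": joint torques, N m; "ee_pos": TCP position; "ee_rot": TCP orientation; "force": force on the tool from outside, world axes, zero at the start; "torque": the same for the moment, N m; "gripper_width": finger opening in mm.
Only numpy, scipy, OpenCV 4.12 (cv2) and the standard library are available. Lean on these libraries where they do the work, as an engineer would, in place of code of your own. Each camera call takes 0.05 s, during which the arm holds its last target.

### The job

Move the four capped vials from the black transport rack into the four recesses of the white warming block, one vial to a recess, keeping their order counted from the blue ends: the vial nearest the rack's blue end goes into the recess nearest the block's blue end, the next into the next, and so on. Keep the vials upright, set them down gently so that each stands flat on the floor of its recess (do not drop them), and do not disturb the beaker, paper roll and bottle.

Things in the scene. Friction and masses are not known exactly. Their poses are not given: they have to be found in the camera images.
- rack: Transport rack, fixed: black plate 270 x 84 mm, 12 mm thick, a raised bar 24 mm high across each end, one black, one BLUE. Origin: centre of its underside, on the bench. x runs along the row to the blue bar, z up; places at x = -87, -29, 29, 87 mm, y = 0. Stands to the left or right ahead of the robot, blue end away from the robot, x axis within 0.35 rad of straight ahead.
- block: Warming block, fixed: white housing 300 x 120 mm, 60 mm high, black top with a row of four square recesses 44 x 44 mm, 14 mm deep (floor 46 mm above the bench). Origin: centre of its underside. x along the row, z up; recesses at x = -87, -29, 29, 87 mm, y = 0. BLUE band across the end at -x, nearer the robot. On the other side from the rack, x within 0.35 rad of straight ahead.
- red_collar: Flat red ring fixed on the rack, 48 mm outside, 35 mm inside diameter, 8 mm high; origin: centre of its underside, on the plate, 12 mm above the bench. Marks the place where the red-capped vial stands at the start (any of the four), and stays there.
- yellow_collar: Flat yellow ring fixed on the rack, 48 mm outside, 35 mm inside diameter, 8 mm high; origin: centre of its underside, on the plate, 12 mm above the bench. Marks the place where the yellow-capped vial stands at the start (any of the four), and stays there.
- green_collar: Flat green ring fixed on the rack, 48 mm outside, 35 mm inside diameter, 8 mm high; origin: centre of its underside, on the plate, 12 mm above the bench. Marks the place where the green-capped vial stands at the start (any of the four), and stays there.
- white_collar: Flat white ring fixed on the rack, 48 mm outside, 35 mm inside diameter, 8 mm high; origin: centre of its underside, on the plate, 12 mm above the bench. Marks the place where the white-capped vial stands at the start (any of the four), and stays there.
- red_vial_mid (a point): Loose amber vial with a red cap: upright cylinder, 28 mm diameter, 84 mm tall (cap: top 20 mm, 27 mm diameter), 48 to 84 g. This point is its centre, 42 mm above its underside; z is its axis, towards the cap. Starts on the rack plate inside the red collar, centre 54 mm above the bench; standing in a recess, 88 mm. Neighbours stand 58 mm apart: grip across the row.
- yellow_vial_mid (a point): Loose amber vial with a yellow cap: upright cylinder, 28 mm diameter, 84 mm tall (cap: top 20 mm, 27 mm diameter), 48 to 84 g. This point is its centre, 42 mm above its underside; z is its axis, towards the cap. Starts on the rack plate inside the yellow collar, centre 54 mm above the bench; standing in a recess, 88 mm. Neighbours stand 58 mm apart: grip across the row.
- green_vial_mid (a point): Loose amber vial with a green cap: upright cylinder, 28 mm diameter, 84 mm tall (cap: top 20 mm, 27 mm diameter), 48 to 84 g. This point is its centre, 42 mm above its underside; z is its axis, towards the cap. Starts on the rack plate inside the green collar, centre 54 mm above the bench; standing in a recess, 88 mm. Neighbours stand 58 mm apart: grip across the row.
- white_vial_mid (a point): Loose amber vial with a white cap: upright cylinder, 28 mm diameter, 84 mm tall (cap: top 20 mm, 27 mm diameter), 48 to 84 g. This point is its centre, 42 mm above its underside; z is its axis, towards the cap. Starts on the rack plate inside the white collar, centre 54 mm above the bench; standing in a recess, 88 mm. Neighbours stand 58 mm apart: grip across the row.
- beaker: Open clear glass beaker, 72 mm diameter, 95 mm tall, standing on the bench beyond the rack and the block; origin at the centre of its underside. Not part of the job.
- paper_roll: White paper roll, 76 mm diameter, 60 mm tall, standing on end on the bench to the robot's left; origin at the centre of its underside. Not part of the job.
- wash_bottle: White plastic bottle with a green cap, 60 mm diameter, 130 mm tall, standing on the bench to the robot's right; origin at the centre of its underside. Not part of the job.
There are look-alikes about, which are no part of the job. Leave any purple or turquoise look-alike of the part that bears red_vial_mid alone.

How it is judged:
By the outcome, as a careful person would: the job done as asked, in the order asked, and still so for the second after the job is handed in, with the robot touching nothing.
It also fails if it takes over 104 s, if anything falls off the work surface, if the arm or the gripper's body presses on something with over 40 N, if the wrist force passes 120 N, or if a joint passes its speed limit or range.

## Working session

There is one attempt and no reset: what is moved stays moved. The work goes in short steps, Python scripts to look and compute and a tool call to move; the robot and the scene stay as the last step left them, time stands still between calls to the robot, and variables do not carry over. Pictures are saved under pics/ and viewed, and the job is handed in when it is done.

Besides the shell and the picture viewer there is one more tool, called after "Request:" by a JSON object that holds its "op" and its "data", one argument or row to a line. send_rows: Moves the arm, as the interface text tells. Its arguments: {"type":"object","properties":{"commands":{"type":"array","items":{"type":"array","items":{"type":"array","items":{"type":"number","minimum":-1,"maximum":1}}}},"jaw":{"type":"number"},"force":{"type":"number"}},"required":["commands"]}

```bash
ls; mkdir -p pics; python3 - <<'E'
from workcell import env
import cv2, numpy as np
print(env.state())
for n in ("side","top"):
    p,d=env.grab_frame(n); cv2.imwrite(f"pics/{n}0.png",p[:,:,::-1]); np.save(f"pics/{n}0_d.npy",d); np.save(f"pics/{n}0_p.npy",p)
    c=env.get_calibration(n); print(n,{k:np.round(np.array(v),4).tolist() for k,v in c.items()})
E
```

```text
pics
{'time_s': 0.0, 'qpos': array([-7.35678168e+01,  1.83500336e+01,  8.97066840e+01, -3.09085440e-03,
        7.20432243e+01, -1.14795339e+00]), 'qvel': array([-0.02290727, -0.04321399, -0.0015253 , -0.04646029,  0.02729264,
       -0.00332372]), 'effort': array([ 3.89961191e-03, -4.12450218e+01, -2.31971991e+01,  7.31169200e-02,
        4.58566484e-02, -1.51323884e-04]), 'ee_pos': array([ 173.49387241, -547.66910838,  213.13451063]), 'ee_rot': array([-179.46374855,   89.90001487,  108.11734353]), 'force': array([-0.15157362, -0.09599686,  0.01418544]), 'torque': array([ 2.31717762e-02, -6.98103893e-05,  4.00209683e-02]), 'gripper_width': 91.48400410115319}
side {'mtx': [[400.1361, 0.0, 316.1051], [0.0, 400.1361, 202.3275], [0.0, 0.0, 1.0]], 'camera_from_world': [[-0.9887, -0.1492, 0.016, 612.23], [0.1238, -0.7505, 0.6491, -102.5799], [-0.0848, 0.6438, 0.7605, -1160.2592], [0.0, 0.0, 0.0, 1.0]]}
top {'mtx': [[415.4461, 0.0, 322.5897], [0.0, 415.4461, 195.1693], [0.0, 0.0, 1.0]], 'camera_from_world': [[-0.018, -0.9998, 0.0008, 14.3627], [0.9844, -0.0176, 0.1752, -637.359], [-0.1752, 0.0039, 0.9845, -1338.6645], [0.0, 0.0, 0.0, 1.0]]}
```

View pics/side0.png

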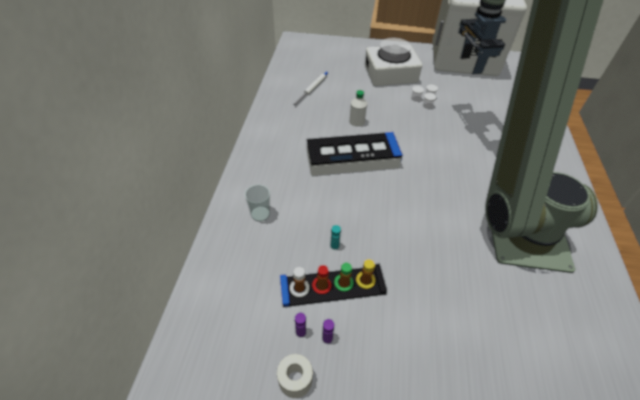

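View pics/top0.png

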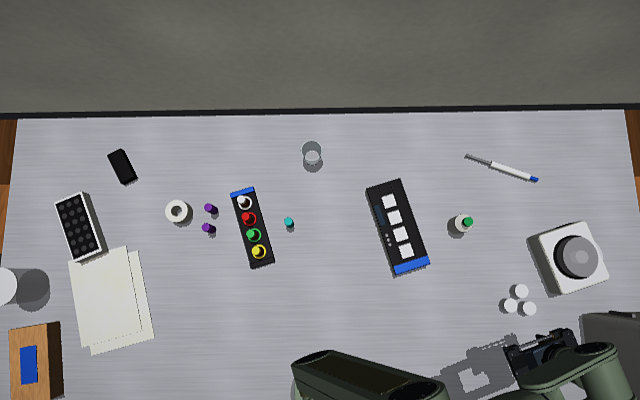

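```bash
python3 - <<'E'
import cv2, numpy as np
p=np.load("pics/top0_p.npy")[:,:,::-1]
a=cv2.resize(p[170:280,190:300],None,fx=5,fy=5,interpolation=cv2.INTER_CUBIC)
cv2.imwrite("pics/c_rack.png",a)
a=cv2.resize(p[170:285,350:480],None,fx=5,fy=5,interpolation=cv2.INTER_CUBIC)
cv2.imwrite("pics/c_block.png",a)
p=np.load("pics/side0_p.npy")[:,:,::-1]
a=np.hstack([cv2.resize(p[225:345,270:400],None,fx=3,fy=3,interpolation=cv2.INTER_CUBIC),cv2.resize(p[85:205,290:420],None,fx=3,fy=3,interpolation=cv2.INTER_CUBIC)])
cv2.imwrite("pics/c_side.png",a)
E
```

```text
(no output)
```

View pics/c_rack.png

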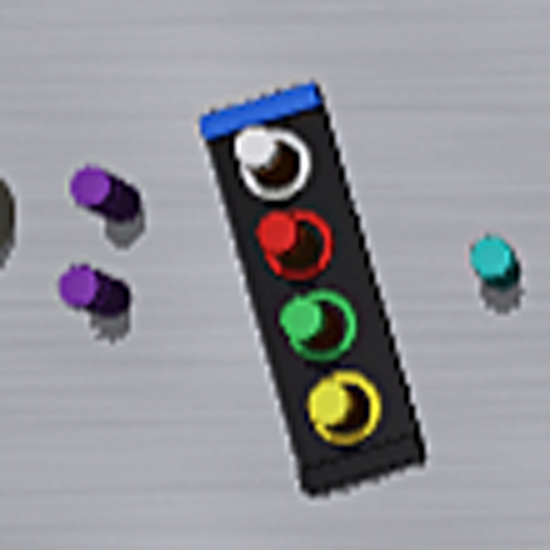

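View pics/c_block.png

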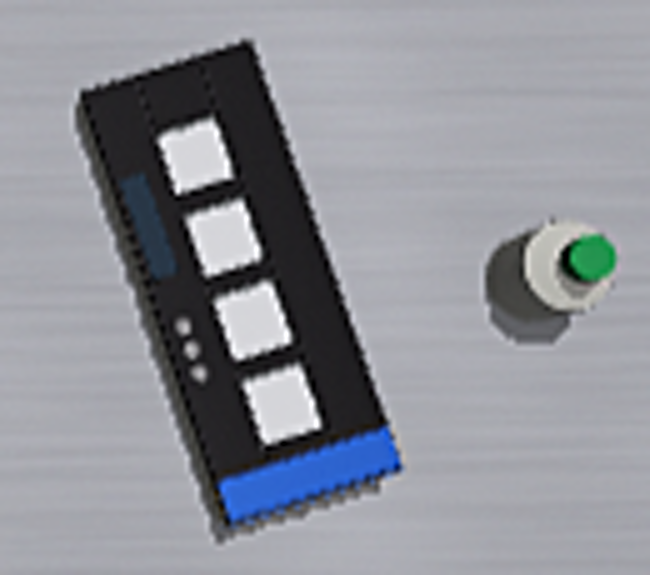

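View pics/c_side.png

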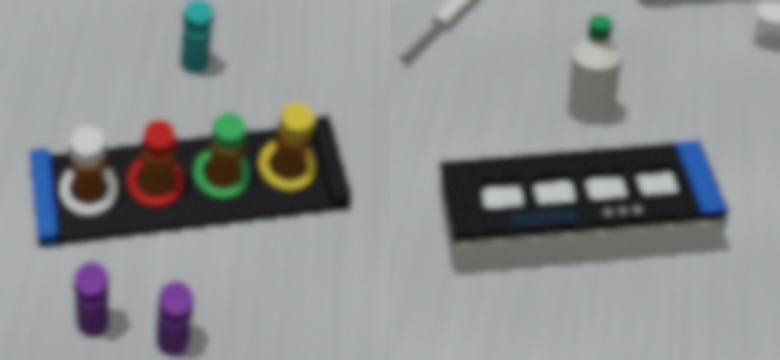

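```bash
cat > h.py <<'E'
import cv2, numpy as np
from workcell import env
def cal(n):
    c=env.get_calibration(n); return np.array(c["mtx"]),np.array(c["camera_from_world"])
def ray(n,uv):
    K,T=cal(n); uv=np.atleast_2d(uv).astype(float)
    d=np.c_[(uv[:,0]-K[0,2])/K[0,0],-(uv[:,1]-K[1,2])/K[1,1],-np.ones(len(uv))]
    R=T[:3,:3]; return -R.T@T[:3,3], d@R
def onz(n,uv,z):
    o,d=ray(n,uv); return o+d*((z-o[2])/d[:,2])[:,None]
def dep(n,uv,D):
    o,d=ray(n,uv); uv=np.atleast_2d(uv).astype(int); return o+d*D[uv[:,1],uv[:,0]][:,None]
def proj(n,P):
    K,T=cal(n); P=np.atleast_2d(P); q=P@T[:3,:3].T+T[:3,3]
    return np.c_[K[0,0]*q[:,0]/-q[:,2]+K[0,2], K[1,1]*-q[:,1]/-q[:,2]+K[1,2]]
E
python3 - <<'E'
from h import *
n="top"; p=np.load("pics/top0_p.npy"); D=np.load("pics/top0_d.npy"); hsv=cv2.cvtColor(p,cv2.COLOR_RGB2HSV)
H,S,V=[hsv[:,:,i].astype(int) for i in range(3)]
print("cam",ray("top",[0,0])[0],ray("side",[0,0])[0])
ys,xs=np.mgrid[0:400,0:640]
P=dep(n,np.c_[xs.ravel(),ys.ravel()],D).reshape(400,640,3)
roi=(xs>228)&(xs<276)&(ys>184)&(ys<272)
cols={'white':(S<60)&(V>140),'red':((H<8)|(H>172))&(S>130)&(V>70),'green':(H>55)&(H<80)&(S>100),'yellow':(H>20)&(H<35)&(S>120)}
print("bench z",np.median(P[200:230,330:350,2]))
for k,m in cols.items():
    mm=m&roi
    if k=='white': mm&=(xs>235)&(xs<252)&(ys>193)&(ys<211)
    t=mm&(P[:,:,2]>88); c=mm&(P[:,:,2]<40)
    q=P[t]; print(k,t.sum(),"top pts mean",q.mean(0).round(1),"mid-range",((q.max(0)+q.min(0))/2).round(1))
    uv=np.c_[xs[t],ys[t]].mean(0)[None]; print("   cast z=96",onz(n,uv,96).round(1))
    cn=max(cv2.findContours(mm.astype(np.uint8),0,1)[0],key=cv2.contourArea)
    (cx,cy),r=cv2.minEnclosingCircle(np.c_[xs[c],ys[c]].astype(np.float32)); print("   collar circ",(cx,cy,r),onz(n,[[cx,cy]],20).round(1))
# block
roi=(xs>360)&(xs<435)&(ys>175)&(ys<280)
m=roi&(S<60)&(V>190)
nn,l,st,ce=cv2.connectedComponentsWithStats(m.astype(np.uint8))
R=[]
for i in range(1,nn):
    if st[i,4]>60:
        W=onz(n,np.c_[xs[l==i],ys[l==i]],60)[:,:2]
        r=cv2.minAreaRect(W.astype(np.float32)); 
        print(ce[i],st[i,4],r, "floor z",np.median(P[l==i][:,2]),"c60",onz(n,ce[i][None],60).round(1),"c46",onz(n,ce[i][None],46).round(1))
blk=roi&((V<70)|((H>100)&(H<125)&(S>120)))&(P[:,:,2]>50)
W=P[blk]; r=cv2.minAreaRect(onz(n,np.c_[xs[blk],ys[blk]],60)[:,:2].astype(np.float32)); print("block rect",r,np.median(W[:,2]))
E
```

```text
cam [ 393.16920992    8.40141817 1429.61631589] [519.60356217 761.28991214 939.14830578]
bench z 0.7364932180503274
white 48 top pts mean [622.4 270.   96.3] mid-range [622.  270.2  97.2]
   cast z=96 [[622.5 270.   96. ]]
   collar circ (243.5, 201.5, 7.905794143676758) [[626.7 274.9  20. ]]
red 56 top pts mean [565.2 254.8  96.1] mid-range [565.  255.1  95.3]
   cast z=96 [[565.2 254.8  96. ]]
   collar circ (248.5, 217.5, 7.905794143676758) [[571.1 257.   20. ]]
green 60 top pts mean [507.6 234.3 119.6] mid-range [457.1 129.9 760.2]
   cast z=96 [[509.4 237.8  96. ]]
   collar circ (254.0, 231.0, 11.04546070098877) [[524.6 237.7  20. ]]
yellow 61 top pts mean [455.  220.7  96.1] mid-range [454.1 221.4  94.8]
   cast z=96 [[455.  220.7  96. ]]
   collar circ (247.5, 228.0, 32.897666931152344) [[535.2 259.9  20. ]]
[388.64179104 200.99253731] 134 ((613.3155517578125, -217.381103515625), (38.26316833496094, 38.44708251953125), 15.786222457885742) floor z 46.74065514811082 c60 [[ 613.1 -217.3   60. ]] c46 [[ 615.4 -219.6   46. ]]
[394.46043165 217.37410072] 139 ((558.4238891601562, -233.9219207763672), (39.75361633300781, 38.654781341552734), 17.29197883605957) floor z 46.63178738824058 c60 [[ 557.8 -234.1   60. ]] c46 [[ 559.5 -236.6   46. ]]
[400.1292517  234.02040816] 147 ((502.5809326171875, -250.128173828125), (39.19235610961914, 39.45170974731445), 17.15752410888672) floor z 46.39192484938803 c60 [[ 502.3 -250.1   60. ]] c46 [[ 503.4 -252.8   46. ]]
[406.02666667 250.71333333] 150 ((448.0461730957031, -266.59185791015625), (41.05565643310547, 38.7127571105957), 15.573816299438477) floor z 46.79145515575544 c60 [[ 447.4 -266.6   60. ]] c46 [[ 448.  -269.4   46. ]]
block rect ((530.6189575195312, -242.0258026123047), (299.74676513671875, 121.70370483398438), 16.400890350341797) 60.50777825406783
```

```bash
cat >> h.py <<'E'
from scipy.spatial.transform import Rotation as Ro
def pose():
    s=env.state(); return np.array(s["ee_pos"]),Ro.from_euler("xyz",s["ee_rot"],degrees=True),s
YAW=16.4
def goal_R(yaw=YAW,sgn=1):
    a=np.radians(yaw); z=sgn*np.array([-np.sin(a),np.cos(a),0]); x=np.array([0,0,-1.]); y=np.cross(z,x)
    return Ro.from_matrix(np.c_[x,y,z])
def row(t,sgn=1,yaw=YAW):
    p,R,s=pose(); d=R.inv().apply(np.array(t)-p)/100
    w=(R.inv()*goal_R(yaw,sgn)).as_rotvec()/(2*np.pi)
    return d.round(3).tolist(), w.round(4).tolist()
E
python3 - <<'E'
from h import *
p,R,s=pose(); print(p,R.as_matrix().round(3))
for sg in (1,-1): print(sg,row([622.5,270,230],sg), np.degrees((R.inv()*goal_R(YAW,sg)).magnitude()))
# side check of caps
pp=np.load("pics/side0_p.npy"); D=np.load("pics/side0_d.npy")
hsv=cv2.cvtColor(pp,cv2.COLOR_RGB2HSV); H,S,V=[hsv[:,:,i].astype(int) for i in range(3)]
ys,xs=np.mgrid[0:400,0:640]
P=dep("side",np.c_[xs.ravel(),ys.ravel()],D).reshape(400,640,3)
v=dict(white=[622.5,270],red=[565.2,254.8],green=[509.4,237.8],yellow=[455,220.7])
for k,q in v.items():
    uv=proj("side",[q+[96]])[0]
    m=(np.abs(xs-uv[0])<12)&(np.abs(ys-uv[1])<12)&(P[:,:,2]>94)&(np.hypot(P[:,:,0]-q[0],P[:,:,1]-q[1])<25)
    print(k,uv.round(1),m.sum(),P[m].mean(0).round(1),((P[m].min(0)+P[m].max(0))/2).round(1))
E
```

```text
[ 173.50401892 -547.74138652  213.21439689] [[-0.     0.953  0.302]
 [ 0.001  0.302 -0.953]
 [-1.     0.    -0.002]]
1 ([-0.158, 6.75, -6.44], [-0.4967, -0.0, -0.0004]) 178.82443768076374
-1 ([-0.158, 6.75, -6.44], [0.0033, -0.0002, 0.0]) 1.1789133740605398
white [298.7 271. ] 48 [621.7 271.5  95.2] [622.1 272.4  96.3]
red [323.1 268.9] 57 [565.2 255.2  95.4] [565.6 255.3  96.6]
green [346.7 266.1] 48 [508.7 237.7  95.5] [509.9 237.9  95.9]
yellow [369.4 263.2] 51 [454.  220.8  95.6] [454.8 221.1  95.8]
```

The candidates in the top view are:
- **Rack row:** the white cap at (241,200), red at (246,217), green at (250,234) and yellow at (256,251), each in its matching collar.
- **Look-alikes to leave alone:** purple vials at (209,208) and (207,228), turquoise at (288,222), and white lids at about (519,300). The paper roll is at (177,211).

In the close crop the rack's blue end is at the top, away from the robot. Counted from there, the order is white, red, green, yellow. The block's blue band, at (410,265), is nearer the robot.

First I'll move towards the white vial.

Request:
{"op": "send_rows", "data": {
  "commands": [
    [[-0.05,0.25,-0.23,0.0033,0,0],[-0.1,0.5,-0.46,0.0033,0,0],[-0.15,0.75,-0.69,0.0033,0,0],[-0.2,1,-0.95,0.0033,0,0]]
  ],
  "jaw": -1,
  "force": 15
}}

```text
time_s: 0.6
ee_pos: [240.7, -426.3, 233.7]
ee_rot: [-176.8, 90.0, 109.6]
force: [0.8, -0.4, 0.6]
gripper_width: 91.2
```

Request:
{"op": "send_rows", "data": {
  "commands": [
    [[0,0.25,-0.24,0,0,0],[0,0.5,-0.48,0,0,0],[0,0.75,-0.71,0,0,0],[0,1,-0.95,0,0,0]]
  ]
}}

```text
time_s: 1.1
ee_pos: [309.7, -306.9, 233.7]
ee_rot: [-152.1, 90.0, 134.3]
force: [1.2, 0.3, -0.2]
gripper_width: 91.7
```

Request:
{"op": "send_rows", "data": {
  "commands": [
    [[0,0.25,-0.24,0,0,0],[0,0.5,-0.48,0,0,0],[0,0.75,-0.71,0,0,0],[0,1,-0.95,0,0,0]]
  ]
}}

```text
time_s: 1.6
ee_pos: [378.8, -187.6, 233.7]
ee_rot: [-120.5, 90.0, 165.8]
force: [0.3, -0.3, -0.3]
gripper_width: 91.4
```

Request:
{"op": "send_rows", "data": {
  "commands": [
    [[0,0.25,-0.24,0,0,0],[0,0.5,-0.48,0,0,0],[0,0.75,-0.71,0,0,0],[0,1,-0.95,0,0,0]]
  ]
}}

```text
time_s: 2.1
ee_pos: [447.9, -68.3, 233.6]
ee_rot: [-100.9, 90.0, -174.5]
force: [0.3, -0.5, 0.9]
gripper_width: 90.9
```

Request:
{"op": "send_rows", "data": {
  "commands": [
    [[0,0.25,-0.24,0,0,0],[0,0.5,-0.48,0,0,0],[0,0.75,-0.71,0,0,0],[0,1,-0.95,0,0,0]]
  ]
}}

```text
time_s: 2.6
ee_pos: [517.0, 51.0, 233.5]
ee_rot: [-86.0, 90.0, -159.6]
force: [0.6, -1.2, -0.6]
gripper_width: 91.2
```

Request:
{"op": "send_rows", "data": {
  "commands": [
    [[0,0.25,-0.24,0,0,0],[0,0.5,-0.48,0,0,0],[0,0.75,-0.71,0,0,0],[0,1,-0.95,0,0,0],[0,1,-0.95,0,0,0]]
  ]
}}

```text
time_s: 3.22
ee_pos: [586.4, 171.1, 232.8]
ee_rot: [-101.5, 89.9, -174.9]
force: [-0.6, 0.0, 0.1]
gripper_width: 91.2
```

```bash
python3 - <<'E'
from h import *
p,R,s=pose(); print(p.round(1),s['time_s'],s['qpos'].round(1),s['force'].round(2))
print(row([622.5,270,160],-1))
E
```

```text
[586.4 171.1 232.8] 3.225 [15.2 21.  82.8  0.  76.2 88.7] [-0.62  0.04  0.13]
([0.727, 0.628, -0.845], [0.0003, -0.0, 0.0002])
```

Request:
{"op": "send_rows", "data": {
  "commands": [
    [[0.1,0.16,-0.21,0,0,0],[0.3,0.31,-0.42,0,0,0],[0.5,0.47,-0.63,0,0,0],[0.73,0.628,-0.845,0,0,0],[0.73,0.628,-0.845,0,0,0]]
  ]
}}

```text
time_s: 3.85
ee_pos: [620.8, 269.8, 156.7]
ee_rot: [-86.2, 89.6, -159.7]
force: [0.3, -0.2, 0.2]
gripper_width: 91.2
```

```bash
python3 - <<'E'
from h import *
p,R,s=pose(); print(p.round(1),s['time_s'],s['force'].round(2))
print(row([622.5,270,100],-1))
E
```

```text
[620.8 269.8 156.7] 3.85 [ 0.28 -0.22  0.2 ]
([0.567, 0.02, 0.002], [0.0003, 0.0001, 0.001])
```

Request:
{"op": "send_rows", "data": {
  "commands": [
    [[0.2,0.02,0,0,0,0.001],[0.38,0.02,0,0,0,0.001],[0.55,0.02,0,0,0,0.001],[0.55,0.02,0,0,0,0.001]]
  ]
}}

```text
time_s: 4.35
ee_pos: [623.2, 268.0, 104.1]
ee_rot: [79.1, 89.8, 5.5]
force: [-0.2, -0.1, -0.3]
gripper_width: 91.4
```

```bash
python3 - <<'E'
from h import *
p,R,s=pose(); print(p.round(1),s['time_s'],s['force'].round(2))
print(row([622.5,270,35],-1))
E
```

```text
[623.2 268.  104.1] 4.35 [-0.2  -0.06 -0.27]
([0.691, -0.003, -0.021], [-0.0001, 0.0001, -0.0004])
```

Request:
{"op": "send_rows", "data": {
  "commands": [
    [[0.23,0,0,0,0,0],[0.46,0,0,0,0,0],[0.6,0,0,0,0,0],[0.69,0,0,0,0,0],[0.69,0,0,0,0,0]]
  ]
}}

```text
time_s: 4.97
ee_pos: [624.7, 268.8, 36.7]
ee_rot: [88.6, 89.7, 15.0]
force: [0.6, -0.1, -0.5]
gripper_width: 91.5
```

```bash
python3 - <<'E'
from h import *
for i in range(2):
    p,R,s=pose(); print(p.round(1),R.as_matrix()[:,0].round(4),s['time_s'],s['force'].round(2))
    pp,D=env.grab_frame("top")
cv2.imwrite("pics/g1.png",cv2.resize(pp[150:290,180:340,::-1],None,fx=4,fy=4,interpolation=cv2.INTER_CUBIC))
p,R,s=pose(); print(p.round(1),R.as_matrix()[:,0].round(4))
print(row([622.5,270,35],-1))
E
```

```text
[624.7 268.8  36.7] [ 0.0057  0.0015 -1.    ] 4.975 [ 0.6  -0.06 -0.53]
[625.  269.   37.3] [ 0.0068  0.002  -1.    ] 5.025 [0.15 0.32 0.06]
[625.2 269.1  37.7] [ 0.0074  0.0022 -1.    ]
([0.027, -0.024, -0.017], [-0.0, -0.0, -0.0012])
```

View pics/g1.png

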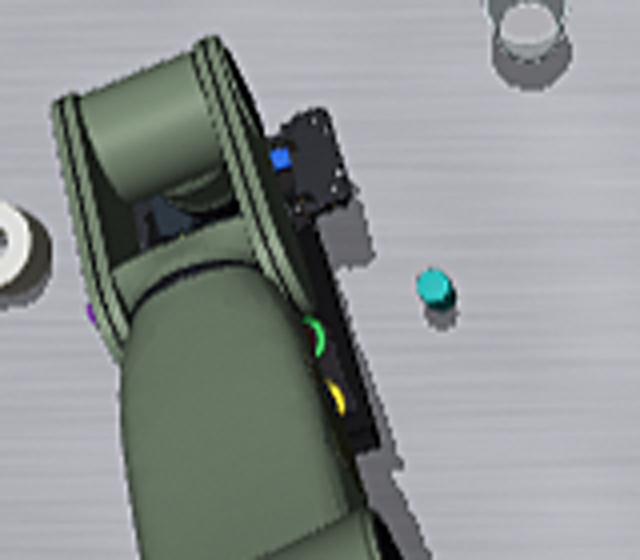

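Request:
{"op": "send_rows", "data": {
  "commands": [
    [[0,0,0,0,0,0],[0,0,0,0,0,0],[0,0,0,0,0,0]]
  ]
}}

```text
time_s: 5.45
ee_pos: [624.8, 268.9, 37.2]
ee_rot: [89.6, 89.6, 16.0]
force: [0.3, 1.0, -0.2]
gripper_width: 90.8
```

```bash
python3 - <<'E'
from h import *
p,R,s=pose(); print(p.round(1),R.as_matrix()[:,0].round(4),s['time_s'],s['force'].round(2))
print(row([622.5,270,35],-1))
E
```

```text
[624.8 268.9  37.2] [ 0.0065  0.0019 -1.    ] 5.45 [ 0.32  0.99 -0.21]
([0.022, -0.019, -0.017], [-0.0, 0.0, -0.0011])
```

Request:
{"op": "send_rows", "data": {
  "commands": [
    [[0.022,-0.019,-0.017,0,0,-0.0011],[0.022,-0.019,-0.017,0,0,-0.0011],[0.022,-0.019,-0.017,0,0,-0.0011]]
  ]
}}

```text
time_s: 5.82
ee_pos: [622.4, 270.0, 34.6]
ee_rot: [-81.5, 90.0, -155.1]
force: [-0.4, 0.6, 0.8]
gripper_width: 91.2
```

Request:
{"op": "send_rows", "data": {
  "commands": [
    [[0,0,0,0,0,0],[0,0,0,0,0,0],[0,0,0,0,0,0],[0,0,0,0,0,0],[0,0,0,0,0,0],[0,0,0,0,0,0]]
  ],
  "jaw": 1,
  "force": 20
}}

```text
time_s: 6.58
ee_pos: [622.4, 269.9, 34.7]
ee_rot: [-79.5, 90.0, -153.1]
force: [0.4, 0.4, 0.1]
gripper_width: 33.9
```

```bash
python3 - <<'E'
from h import *
p,R,s=pose(); print(p.round(1),R.as_matrix()[:,0].round(4),s['time_s'],s['force'].round(2),s['torque'].round(3),s['gripper_width'])
print(row([622.5,270,35],-1))
E
```

```text
[622.4 269.9  34.7] [-6.e-04 -3.e-04 -1.e+00] 6.575 [0.45 0.36 0.12] [0.035 0.031 0.072] 33.90478863513281
([-0.003, 0.001, -0.0], [-0.0, 0.0, 0.0001])
```

Request:
{"op": "send_rows", "data": {
  "commands": [
    [[0,0,0,0,0,0],[0,0,0,0,0,0],[0,0,0,0,0,0]]
  ]
}}

```text
time_s: 6.95
ee_pos: [622.4, 269.9, 34.7]
ee_rot: [-76.8, 90.0, -150.4]
force: [-0.2, -0.2, -0.0]
gripper_width: 27.2
```

Request:
{"op": "send_rows", "data": {
  "commands": [
    [[-0.05,0,0,0,0,0],[-0.2,0,0,0,0,0],[-0.4,0,0,0,0,0],[-0.6,0,0,0,0,0],[-0.8,0,0,0,0,0],[-1,0,0,0,0,0]]
  ]
}}

```text
time_s: 7.7
ee_pos: [622.6, 270.1, 136.7]
ee_rot: [98.0, 90.0, 24.4]
force: [-0.1, -0.6, -0.3]
gripper_width: 27.5
```

Request:
{"op": "send_rows", "data": {
  "commands": [
    [[-0.2,0,0,0,0,0],[-0.4,0,0,0,0,0],[-0.5,0,0,0,0,0]]
  ]
}}

```text
time_s: 8.07
ee_pos: [623.0, 270.3, 187.1]
ee_rot: [96.5, 89.8, 22.9]
force: [-0.1, 0.1, -0.1]
gripper_width: 27.4
```

Request:
{"op": "send_rows", "data": {
  "commands": [
    [[0,-0.06,0.09,0,0,0],[0,-0.2,0.29,0,0,0],[0,-0.34,0.49,0,0,0],[0,-0.49,0.71,0,0,0],[0,-0.64,0.93,0,0,0]]
  ]
}}

```text
time_s: 8.7
ee_pos: [586.0, 161.1, 183.7]
ee_rot: [-84.4, 89.8, -158.0]
force: [-0.6, -0.8, -0.7]
gripper_width: 27.7
```

Request:
{"op": "send_rows", "data": {
  "commands": [
    [[0,-0.16,0.23,0,0,0],[0,-0.32,0.46,0,0,0],[0,-0.48,0.7,0,0,0],[0,-0.64,0.93,0,0,0]]
  ]
}}

```text
time_s: 9.2
ee_pos: [550.7, 53.9, 183.9]
ee_rot: [-90.8, 89.8, -164.5]
force: [0.5, -0.3, -1.2]
gripper_width: 27.5
```

Request:
{"op": "send_rows", "data": {
  "commands": [
    [[0,-0.16,0.23,0,0,0],[0,-0.32,0.46,0,0,0],[0,-0.48,0.7,0,0,0],[0,-0.64,0.93,0,0,0]]
  ]
}}

```text
time_s: 9.7
ee_pos: [515.4, -53.1, 184.0]
ee_rot: [-99.9, 89.8, -173.5]
force: [-1.0, 0.2, -0.2]
gripper_width: 27.3
```

Request:
{"op": "send_rows", "data": {
  "commands": [
    [[0,-0.16,0.23,0,0,0],[0,-0.32,0.46,0,0,0],[0,-0.48,0.7,0,0,0],[0,-0.64,0.93,0,0,0]]
  ]
}}

```text
time_s: 10.2
ee_pos: [480.2, -160.1, 184.1]
ee_rot: [-110.2, 89.9, 176.2]
force: [-0.4, 0.0, -1.3]
gripper_width: 27.3
```

Request:
{"op": "send_rows", "data": {
  "commands": [
    [[0,-0.16,0.23,0,0,0],[0,-0.32,0.46,0,0,0],[0,-0.46,0.67,0,0,0],[0,-0.58,0.84,0,0,0],[0,-0.64,0.93,0,0,0],[0,-0.64,0.93,0,0,0],[0,-0.64,0.93,0,0,0]]
  ]
}}

```text
time_s: 11.08
ee_pos: [446.6, -265.8, 184.8]
ee_rot: [-129.2, 89.9, 157.2]
force: [-1.1, -0.3, 0.0]
gripper_width: 27.4
```

```bash
python3 - <<'E'
from h import *
p,R,s=pose(); print(p.round(1),R.as_matrix()[:,0].round(4),s['time_s'],s['force'].round(2),s['gripper_width'])
for n in("side","top"):
    pp,D=env.grab_frame(n); cv2.imwrite(f"pics/w1{n}.png",pp[:,:,::-1])
p,R,s=pose(); print(p.round(1),R.as_matrix()[:,0].round(4))
print(row([447.1,-266.6,69],-1))
E
```

```text
[ 446.6 -265.8  184.8] [-9.e-04  4.e-04 -1.e+00] 11.075 [-1.15 -0.33  0.02] 27.426100936151883
[ 446.8 -265.7  184.9] [-7.e-04  0.e+00 -1.e+00]
([1.159, 0.001, 0.009], [0.0001, -0.0, 0.0001])
```

View pics/w1side.png

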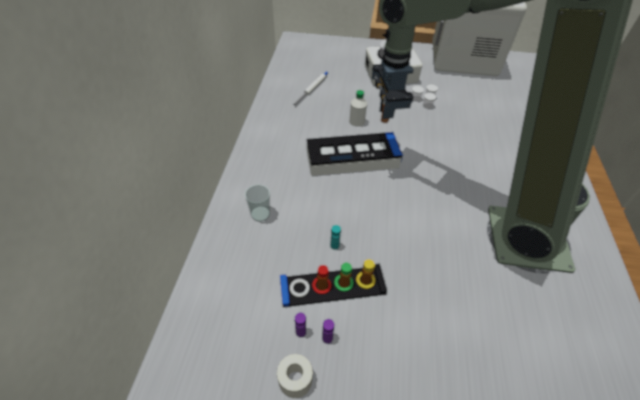

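Request:
{"op": "send_rows", "data": {
  "commands": [
    [[0.1,0,0.01,0,0,0],[0.3,0,0.01,0,0,0],[0.5,0,0.01,0,0,0],[0.7,0,0.01,0,0,0],[0.88,0,0.01,0,0,0],[1,0,0.01,0,0,0]]
  ]
}}

```text
time_s: 11.92
ee_pos: [446.5, -266.9, 83.6]
ee_rot: [-124.4, 89.9, 162.1]
force: [-0.4, 0.6, -0.4]
gripper_width: 27.5
```

Request:
{"op": "send_rows", "data": {
  "commands": [
    [[0.05,0,0,0,0,0],[0.1,0,0,0,0,0],[0.13,0,0,0,0,0],[0.14,0,0,0,0,0],[0.14,0,0,0,0,0]]
  ]
}}

```text
time_s: 12.55
ee_pos: [447.0, -267.5, 71.1]
ee_rot: [-40.2, 90.0, -113.9]
force: [0.2, -0.3, -0.9]
gripper_width: 27.3
```

Request:
{"op": "send_rows", "data": {
  "commands": [
    [[0.005,0,0,0,0,0],[0.01,0,0,0,0,0],[0.015,0,0,0,0,0],[0.02,0,0,0,0,0]]
  ]
}}

```text
time_s: 13.05
ee_pos: [446.9, -267.4, 68.9]
ee_rot: [-78.3, 90.0, -151.9]
force: [0.3, 0.8, -0.8]
gripper_width: 27.7
```

Request:
{"op": "send_rows", "data": {
  "commands": [
    [[0.004,0,0,0,0,0],[0.007,0,0,0,0,0],[0.007,0,0,0,0,0]]
  ]
}}

```text
time_s: 13.42
ee_pos: [446.9, -267.4, 68.6]
ee_rot: [-63.2, 90.0, -136.9]
force: [-0.8, 1.5, 4.4]
gripper_width: 27.1
```

Request:
{"op": "send_rows", "data": {
  "commands": [
    [[0,0,0,0,0,0],[0,0,0,0,0,0],[0,0,0,0,0,0],[0,0,0,0,0,0]]
  ],
  "jaw": -0.4
}}

```text
time_s: 13.92
ee_pos: [446.9, -267.4, 68.1]
ee_rot: [-90.3, 90.0, -164.0]
force: [0.8, -0.5, -0.4]
gripper_width: 62.9
```

Request:
{"op": "send_rows", "data": {
  "commands": [
    [[-0.05,0,0,0,0,0],[-0.25,0,0,0,0,0],[-0.5,0,0,0,0,0],[-0.75,0,0,0,0,0],[-1,0,0,0,0,0]]
  ]
}}

```text
time_s: 14.55
ee_pos: [447.0, -267.4, 169.4]
ee_rot: [-37.7, 90.0, -111.3]
force: [-1.3, -0.2, 0.4]
gripper_width: 63.6
```

```bash
python3 - <<'E'
from h import *
p,R,s=pose(); print(p.round(1),R.as_matrix()[:,0].round(4),s['time_s'],s['gripper_width'])
print(row([565.2,254.8,169],-1))
E
```

```text
[ 447.  -267.4  169.4] [-2.e-04 -5.e-04 -1.e+00] 14.55 63.613932046827806
([0.002, 2.608, -4.676], [-0.0, 0.0001, 0.0001])
```

Request:
{"op": "send_rows", "data": {
  "commands": [
    [[0,0.08,-0.15,0,0,0],[0,0.28,-0.5,0,0,0],[0,0.522,-0.936,0,0,0]]
  ]
}}

```text
time_s: 14.92
ee_pos: [470.1, -161.1, 167.1]
ee_rot: [-124.9, 89.9, 161.4]
force: [0.4, 1.1, 0.1]
gripper_width: 63.6
```

Request:
{"op": "send_rows", "data": {
  "commands": [
    [[0,0.174,-0.312,0,0,0],[0,0.348,-0.624,0,0,0],[0,0.522,-0.936,0,0,0]]
  ]
}}

```text
time_s: 15.3
ee_pos: [493.5, -56.0, 167.0]
ee_rot: [-114.8, 89.8, 171.6]
force: [1.4, -0.0, 0.9]
gripper_width: 63.7
```

Request:
{"op": "send_rows", "data": {
  "commands": [
    [[0,0.174,-0.312,0,0,0],[0,0.348,-0.624,0,0,0],[0,0.522,-0.936,0,0,0]]
  ]
}}

```text
time_s: 15.68
ee_pos: [517.0, 48.3, 166.9]
ee_rot: [-104.2, 89.8, -177.8]
force: [0.5, 0.3, 0.8]
gripper_width: 63.8
```

Request:
{"op": "send_rows", "data": {
  "commands": [
    [[0,0.174,-0.312,0,0,0],[0,0.348,-0.624,0,0,0],[0,0.522,-0.936,0,0,0]]
  ]
}}

```text
time_s: 16.05
ee_pos: [540.5, 152.6, 166.8]
ee_rot: [-95.4, 89.8, -169.0]
force: [0.4, -0.4, -0.4]
gripper_width: 63.9
```

Request:
{"op": "send_rows", "data": {
  "commands": [
    [[0,0.174,-0.312,0,0,0],[0,0.348,-0.624,0,0,0],[0,0.47,-0.85,0,0,0],[0,0.522,-0.936,0,0,0],[0,0.522,-0.936,0,0,0],[0,0.522,-0.936,0,0,0],[0,0.522,-0.936,0,0,0]]
  ]
}}

```text
time_s: 16.92
ee_pos: [565.3, 254.2, 168.2]
ee_rot: [-65.1, 90.0, -138.8]
force: [0.2, -0.7, -0.5]
gripper_width: 64.0
```

```bash
python3 - <<'E'
from h import *
p,R,s=pose(); print(p.round(1),R.as_matrix()[:,0].round(4),s['time_s'],s['gripper_width'])
print(row([565.2,254.8,35],-1))
n="top"; p,D=env.grab_frame(n); cv2.imwrite("pics/t2.png",p[:,:,::-1])
n="side"; p,D=env.grab_frame(n); cv2.imwrite("pics/s2.png",cv2.resize(p[100:350,240:440,::-1],None,fx=2.4,fy=2.4,interpolation=cv2.INTER_CUBIC))
p,R,s=pose(); print(p.round(1)); print(row([565.2,254.8,35],-1))
E
```

```text
[565.3 254.2 168.2] [-6.e-04 -5.e-04 -1.e+00] 16.925 64.04778682623817
([1.332, 0.002, -0.006], [-0.0002, 0.0, 0.0001])
[565.3 254.5 168.2]
([1.332, 0.0, -0.003], [-0.0002, 0.0, 0.0001])
```

View pics/s2.png

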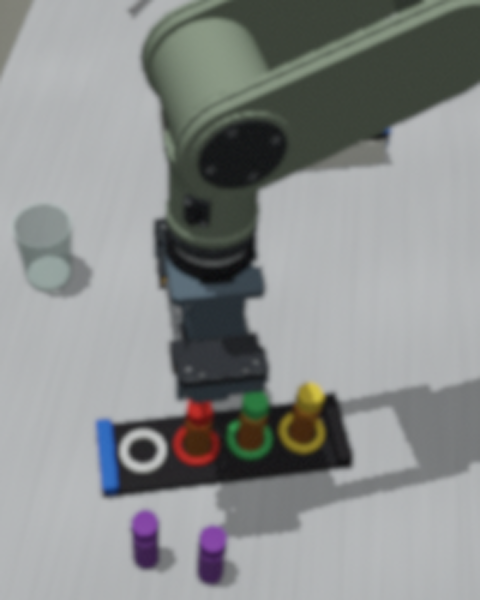

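View pics/t2.png

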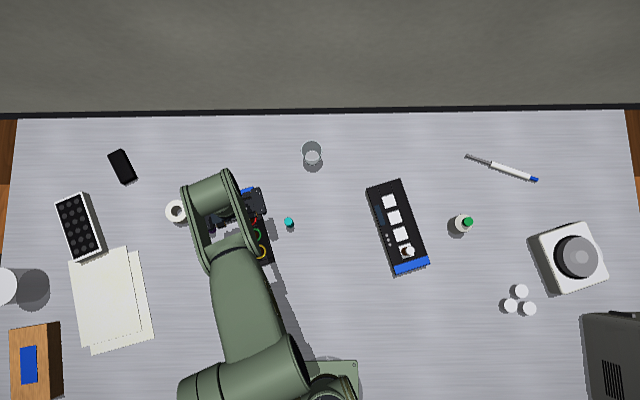

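The white vial stands in the blue-end recess at (408,252), and the gripper is now centred over the red cap. Next I'll lower it.

Request:
{"op": "send_rows", "data": {
  "commands": [
    [[0.1,0,0,0,0,0],[0.35,0,0,0,0,0],[0.6,0,0,0,0,0],[0.82,0,0,0,0,0],[1,0,0,0,0,0]]
  ]
}}

```text
time_s: 17.65
ee_pos: [564.6, 254.8, 66.3]
ee_rot: [-82.2, 89.9, -155.8]
force: [-0.0, 0.1, 0.3]
gripper_width: 63.8
```

Request:
{"op": "send_rows", "data": {
  "commands": [
    [[0.15,0,0,0,0,0],[0.27,0,0,0,0,0],[0.33,0,0,0,0,0],[0.33,0,0,0,0,0],[0.33,0,0,0,0,0],[0.33,0,0,0,0,0]]
  ]
}}

```text
time_s: 18.4
ee_pos: [565.6, 255.4, 35.6]
ee_rot: [96.6, 90.0, 23.0]
force: [0.1, -0.4, 0.0]
gripper_width: 63.8
```

Request:
{"op": "send_rows", "data": {
  "commands": [
    [[0,0,0,0,0,0],[0,0,0,0,0,0],[0,0,0,0,0,0],[0,0,0,0,0,0],[0,0,0,0,0,0],[0,0,0,0,0,0]]
  ],
  "jaw": 1,
  "force": 20
}}

```text
time_s: 19.15
ee_pos: [565.2, 255.2, 35.1]
ee_rot: [-74.4, 90.0, -148.0]
force: [-0.1, -0.2, 0.9]
gripper_width: 27.2
```

```bash
python3 - <<'E'
from h import *
p,R,s=pose(); print(p.round(1),R.as_matrix()[:,0].round(4),s['time_s'],s['force'].round(2),s['gripper_width'])
print(row([502.8,-250.2,35],-1))
E
```

```text
[565.2 255.2  35.1] [-6.e-04 -4.e-04 -1.e+00] 19.15 [-0.15 -0.2   0.87] 27.23663881898997
([0.003, -2.025, 4.672], [-0.0, 0.0, 0.0001])
```

Request:
{"op": "send_rows", "data": {
  "commands": [
    [[-0.05,0,0,0,0,0],[-0.2,0,0,0,0,0],[-0.4,0,0,0,0,0],[-0.6,0,0,0,0,0],[-0.8,0,0,0,0,0],[-1,0,0,0,0,0]]
  ]
}}

```text
time_s: 19.9
ee_pos: [565.4, 255.4, 136.9]
ee_rot: [104.2, 90.0, 30.6]
force: [0.1, 0.3, -0.6]
gripper_width: 27.4
```

Request:
{"op": "send_rows", "data": {
  "commands": [
    [[-0.2,0,0,0,0,0],[-0.4,0,0,0,0,0],[-0.5,0,0,0,0,0]]
  ]
}}

```text
time_s: 20.27
ee_pos: [565.9, 255.5, 187.3]
ee_rot: [97.6, 89.9, 23.9]
force: [0.5, -0.1, -0.0]
gripper_width: 27.6
```

Request:
{"op": "send_rows", "data": {
  "commands": [
    [[0,-0.04,0.1,0,0,0],[0,-0.13,0.3,0,0,0],[0,-0.22,0.5,0,0,0],[0,-0.31,0.71,0,0,0],[0,-0.405,0.934,0,0,0]]
  ]
}}

```text
time_s: 20.9
ee_pos: [552.4, 152.1, 184.9]
ee_rot: [-78.8, 89.9, -152.4]
force: [1.0, -0.3, -0.8]
gripper_width: 27.2
```

Request:
{"op": "send_rows", "data": {
  "commands": [
    [[0,-0.1,0.234,0,0,0],[0,-0.2,0.467,0,0,0],[0,-0.3,0.7,0,0,0],[0,-0.405,0.934,0,0,0]]
  ]
}}

```text
time_s: 21.4
ee_pos: [539.7, 51.1, 185.0]
ee_rot: [-77.4, 89.9, -151.1]
force: [0.7, 0.1, -0.4]
gripper_width: 27.7
```

Request:
{"op": "send_rows", "data": {
  "commands": [
    [[0,-0.1,0.234,0,0,0],[0,-0.2,0.467,0,0,0],[0,-0.3,0.7,0,0,0],[0,-0.405,0.934,0,0,0]]
  ]
}}

```text
time_s: 21.9
ee_pos: [526.9, -49.8, 185.0]
ee_rot: [-84.4, 89.9, -158.1]
force: [0.2, 0.3, -1.0]
gripper_width: 27.1
```

Request:
{"op": "send_rows", "data": {
  "commands": [
    [[0,-0.1,0.234,0,0,0],[0,-0.2,0.467,0,0,0],[0,-0.3,0.7,0,0,0],[0,-0.405,0.934,0,0,0]]
  ]
}}

```text
time_s: 22.4
ee_pos: [514.2, -150.7, 185.1]
ee_rot: [-86.7, 89.9, -160.3]
force: [-0.7, -0.9, -0.9]
gripper_width: 27.4
```

Request:
{"op": "send_rows", "data": {
  "commands": [
    [[0,-0.1,0.234,0,0,0],[0,-0.2,0.467,0,0,0],[0,-0.3,0.68,0,0,0],[0,-0.37,0.85,0,0,0],[0,-0.405,0.934,0,0,0],[0,-0.405,0.934,0,0,0],[0,-0.405,0.934,0,0,0],[0,-0.405,0.934,0,0,0]]
  ]
}}

```text
time_s: 23.4
ee_pos: [502.9, -249.2, 185.2]
ee_rot: [-99.2, 90.0, -172.7]
force: [-0.5, 0.0, -0.1]
gripper_width: 27.7
```

```bash
python3 - <<'E'
from h import *
p,R,s=pose(); print(p.round(1),R.as_matrix()[:,0].round(4),s['time_s'],s['force'].round(2),s['gripper_width'])
print(row([502.8,-250.2,71],-1))
E
```

```text
[ 502.9 -249.2  185.2] [-6.e-04 -1.e-04 -1.e+00] 23.4 [-0.52  0.04 -0.11] 27.66946507879099
([1.142, -0.003, 0.009], [0.0001, -0.0, 0.0001])
```

Request:
{"op": "send_rows", "data": {
  "commands": [
    [[0.1,0,0.009,0,0,0],[0.3,0,0.009,0,0,0],[0.5,0,0.009,0,0,0],[0.7,0,0.009,0,0,0],[0.88,0,0.009,0,0,0],[1,0,0.009,0,0,0]]
  ]
}}

```text
time_s: 24.15
ee_pos: [502.5, -250.3, 83.8]
ee_rot: [-121.8, 89.9, 164.7]
force: [0.2, 0.7, 1.0]
gripper_width: 27.4
```

Request:
{"op": "send_rows", "data": {
  "commands": [
    [[0.05,0,0,0,0,0],[0.1,0,0,0,0,0],[0.13,0,0,0,0,0],[0.14,0,0,0,0,0],[0.14,0,0,0,0,0]]
  ]
}}

```text
time_s: 24.78
ee_pos: [503.1, -250.9, 71.4]
ee_rot: [-39.9, 90.0, -113.5]
force: [0.2, -0.6, -0.2]
gripper_width: 27.4
```

Request:
{"op": "send_rows", "data": {
  "commands": [
    [[0.005,0,0,0,0,0],[0.01,0,0,0,0,0],[0.015,0,0,0,0,0],[0.015,0,0,0,0,0]]
  ]
}}

```text
time_s: 25.28
ee_pos: [503.0, -250.8, 69.7]
ee_rot: [-87.2, 90.0, -160.8]
force: [-0.7, 0.3, -0.9]
gripper_width: 27.1
```

Request:
{"op": "send_rows", "data": {
  "commands": [
    [[0.004,0,0,0,0,0],[0.008,0,0,0,0,0],[0.008,0,0,0,0,0]]
  ]
}}

```text
time_s: 25.65
ee_pos: [503.0, -250.8, 69.0]
ee_rot: [-73.1, 90.0, -146.7]
force: [0.4, 0.2, -0.3]
gripper_width: 27.4
```

Request:
{"op": "send_rows", "data": {
  "commands": [
    [[0.003,0,0,0,0,0],[0.006,0,0,0,0,0],[0.006,0,0,0,0,0]]
  ]
}}

```text
time_s: 26.02
ee_pos: [503.1, -250.8, 69.0]
ee_rot: [-45.7, 90.0, -119.3]
force: [-2.3, 1.4, 4.6]
gripper_width: 27.4
```

Contact at about 5 N. I'll release and move back to the rack for the green vial.

Request:
{"op": "send_rows", "data": {
  "commands": [
    [[0,0,0,0,0,0],[0,0,0,0,0,0],[0,0,0,0,0,0],[0,0,0,0,0,0]]
  ],
  "jaw": -0.4
}}

```text
time_s: 26.52
ee_pos: [503.0, -250.8, 68.1]
ee_rot: [-95.9, 90.0, -169.5]
force: [-0.1, -0.5, 0.4]
gripper_width: 63.1
```

Request:
{"op": "send_rows", "data": {
  "commands": [
    [[-0.05,0,0,0,0,0],[-0.25,0,0,0,0,0],[-0.5,0,0,0,0,0],[-0.75,0,0,0,0,0],[-1,0,0,0,0,0]]
  ]
}}

```text
time_s: 27.15
ee_pos: [503.1, -250.8, 169.5]
ee_rot: [-34.5, 90.0, -108.1]
force: [0.4, 0.4, 0.1]
gripper_width: 64.0
```

```bash
python3 - <<'E'
from h import *
p,R,s=pose(); print(p.round(1),R.as_matrix()[:,0].round(4),s['time_s'],s['gripper_width'])
print(row([509.2,237.8,168],-1))
E
```

```text
[ 503.1 -250.8  169.5] [-2.e-04 -5.e-04 -1.e+00] 27.15 63.962557501497336
([0.012, 1.437, -4.67], [-0.0, 0.0001, 0.0])
```

Request:
{"op": "send_rows", "data": {
  "commands": [
    [[0,0.04,-0.15,0,0,0],[0,0.15,-0.5,0,0,0],[0,0.287,-0.934,0,0,0]]
  ]
}}

```text
time_s: 27.52
ee_pos: [503.3, -151.4, 167.0]
ee_rot: [-124.6, 89.9, 161.7]
force: [1.1, 0.9, 0.3]
gripper_width: 63.7
```

Request:
{"op": "send_rows", "data": {
  "commands": [
    [[0,0.096,-0.312,0,0,0],[0,0.192,-0.623,0,0,0],[0,0.287,-0.934,0,0,0]]
  ]
}}

```text
time_s: 27.9
ee_pos: [504.1, -53.2, 167.0]
ee_rot: [-115.0, 89.8, 171.4]
force: [-0.3, 0.2, 0.1]
gripper_width: 63.8
```

Request:
{"op": "send_rows", "data": {
  "commands": [
    [[0,0.096,-0.312,0,0,0],[0,0.192,-0.623,0,0,0],[0,0.287,-0.934,0,0,0]]
  ]
}}

```text
time_s: 28.28
ee_pos: [505.1, 44.2, 166.9]
ee_rot: [-105.0, 89.8, -178.6]
force: [0.6, -0.1, 0.4]
gripper_width: 64.1
```

Request:
{"op": "send_rows", "data": {
  "commands": [
    [[0,0.096,-0.312,0,0,0],[0,0.192,-0.623,0,0,0],[0,0.287,-0.934,0,0,0]]
  ]
}}

```text
time_s: 28.65
ee_pos: [506.2, 141.6, 166.9]
ee_rot: [-95.2, 89.8, -168.8]
force: [0.9, 0.8, -0.1]
gripper_width: 63.6
```

Request:
{"op": "send_rows", "data": {
  "commands": [
    [[0,0.096,-0.312,0,0,0],[0,0.192,-0.623,0,0,0],[0,0.26,-0.85,0,0,0],[0,0.287,-0.934,0,0,0],[0,0.287,-0.934,0,0,0],[0,0.287,-0.934,0,0,0],[0,0.287,-0.934,0,0,0],[0,0.287,-0.934,0,0,0]]
  ]
}}

```text
time_s: 29.65
ee_pos: [509.1, 237.2, 168.3]
ee_rot: [-76.3, 90.0, -150.0]
force: [-0.6, 0.1, -0.2]
gripper_width: 64.1
```

```bash
python3 - <<'E'
from h import *
p,R,s=pose(); print(p.round(1),R.as_matrix()[:,0].round(4),s['time_s'],s['gripper_width'])
print(row([509.2,237.8,35],-1))
n="top"; p,D=env.grab_frame(n); cv2.imwrite("pics/t3.png",cv2.resize(p[150:300,180:480,::-1],None,fx=2.6,fy=2.6,interpolation=cv2.INTER_CUBIC))
E
```

```text
[509.1 237.2 168.3] [-4.e-04 -3.e-04 -1.e+00] 29.65 64.11554502356567
([1.333, 0.004, -0.006], [-0.0002, 0.0, 0.0001])
```

View pics/t3.png

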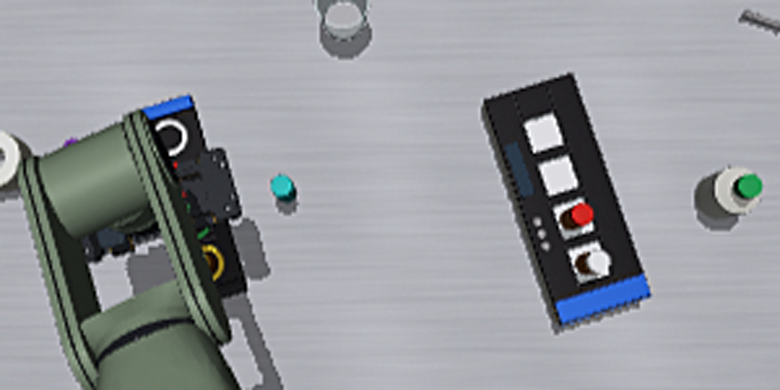

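White and red stand in the two recesses nearest the blue band. The gripper is over green, so I'll lower it.

Request:
{"op": "send_rows", "data": {
  "commands": [
    [[0.1,0,0,0,0,0],[0.35,0,0,0,0,0],[0.6,0,0,0,0,0],[0.82,0,0,0,0,0],[1,0,0,0,0,0]]
  ]
}}

```text
time_s: 30.32
ee_pos: [508.3, 237.4, 66.5]
ee_rot: [-81.7, 89.9, -155.3]
force: [-0.4, 0.3, -0.3]
gripper_width: 63.9
```

Request:
{"op": "send_rows", "data": {
  "commands": [
    [[0.15,0,0,0,0,0],[0.27,0,0,0,0,0],[0.33,0,0,0,0,0],[0.33,0,0,0,0,0],[0.33,0,0,0,0,0],[0.33,0,0,0,0,0]]
  ]
}}

```text
time_s: 31.08
ee_pos: [509.3, 237.9, 35.7]
ee_rot: [99.7, 90.0, 26.1]
force: [0.4, -0.2, 0.1]
gripper_width: 63.7
```

Request:
{"op": "send_rows", "data": {
  "commands": [
    [[0,0,0,0,0,0],[0,0,0,0,0,0],[0,0,0,0,0,0],[0,0,0,0,0,0],[0,0,0,0,0,0],[0,0,0,0,0,0]]
  ],
  "jaw": 1,
  "force": 20
}}

```text
time_s: 31.82
ee_pos: [508.9, 237.7, 35.2]
ee_rot: [-73.7, 90.0, -147.3]
force: [0.6, -0.3, -0.6]
gripper_width: 27.4
```

```bash
python3 - <<'E'
from h import *
p,R,s=pose(); print(p.round(1),R.as_matrix()[:,0].round(4),s['time_s'],s['force'].round(2),s['gripper_width'])
print(row([558.4,-233.8,35],-1))
E
```

```text
[508.9 237.7  35.2] [-5.e-04 -3.e-04 -1.e+00] 31.825 [ 0.57 -0.26 -0.65] 27.402180757369017
([0.003, -0.856, 4.663], [-0.0, 0.0, 0.0001])
```

Request:
{"op": "send_rows", "data": {
  "commands": [
    [[-0.05,0,0,0,0,0],[-0.2,0,0,0,0,0],[-0.4,0,0,0,0,0],[-0.6,0,0,0,0,0],[-0.8,0,0,0,0,0],[-1,0,0,0,0,0]]
  ]
}}

```text
time_s: 32.58
ee_pos: [509.1, 237.9, 137.0]
ee_rot: [104.5, 90.0, 30.8]
force: [0.6, 0.1, -1.1]
gripper_width: 27.3
```

Request:
{"op": "send_rows", "data": {
  "commands": [
    [[-0.2,0,0,0,0,0],[-0.4,0,0,0,0,0],[-0.5,0,0,0,0,0]]
  ]
}}

```text
time_s: 32.95
ee_pos: [509.5, 238.0, 187.3]
ee_rot: [99.1, 89.9, 25.5]
force: [-0.1, -0.3, -1.0]
gripper_width: 27.5
```

Request:
{"op": "send_rows", "data": {
  "commands": [
    [[0,-0.02,0.1,0,0,0],[0,-0.055,0.3,0,0,0],[0,-0.092,0.5,0,0,0],[0,-0.13,0.71,0,0,0],[0,-0.171,0.933,0,0,0]]
  ]
}}

```text
time_s: 33.58
ee_pos: [518.6, 141.2, 184.6]
ee_rot: [-81.5, 89.9, -155.2]
force: [1.3, 0.7, -1.2]
gripper_width: 27.2
```

Request:
{"op": "send_rows", "data": {
  "commands": [
    [[0,-0.043,0.234,0,0,0],[0,-0.086,0.467,0,0,0],[0,-0.128,0.7,0,0,0],[0,-0.171,0.933,0,0,0]]
  ]
}}

```text
time_s: 34.08
ee_pos: [528.3, 46.8, 184.7]
ee_rot: [-87.0, 89.9, -160.6]
force: [0.3, -0.1, -0.5]
gripper_width: 27.1
```

Request:
{"op": "send_rows", "data": {
  "commands": [
    [[0,-0.043,0.234,0,0,0],[0,-0.086,0.467,0,0,0],[0,-0.128,0.7,0,0,0],[0,-0.171,0.933,0,0,0]]
  ]
}}

```text
time_s: 34.58
ee_pos: [538.0, -47.4, 184.7]
ee_rot: [-94.6, 89.9, -168.3]
force: [0.2, 0.5, -0.1]
gripper_width: 27.4
```

Request:
{"op": "send_rows", "data": {
  "commands": [
    [[0,-0.043,0.234,0,0,0],[0,-0.086,0.467,0,0,0],[0,-0.128,0.7,0,0,0],[0,-0.171,0.933,0,0,0]]
  ]
}}

```text
time_s: 35.08
ee_pos: [547.7, -141.7, 184.7]
ee_rot: [-101.9, 89.9, -175.5]
force: [0.0, 0.1, -1.0]
gripper_width: 27.3
```

Request:
{"op": "send_rows", "data": {
  "commands": [
    [[0,-0.043,0.234,0,0,0],[0,-0.086,0.467,0,0,0],[0,-0.125,0.68,0,0,0],[0,-0.155,0.85,0,0,0],[0,-0.171,0.933,0,0,0],[0,-0.171,0.933,0,0,0],[0,-0.171,0.933,0,0,0],[0,-0.171,0.933,0,0,0]]
  ]
}}

```text
time_s: 36.08
ee_pos: [558.6, -233.2, 185.3]
ee_rot: [-103.2, 90.0, -176.8]
force: [0.2, 1.5, -0.0]
gripper_width: 27.3
```

```bash
python3 - <<'E'
from h import *
p,R,s=pose(); print(p.round(1),R.as_matrix()[:,0].round(4),s['time_s'],s['force'].round(2),s['gripper_width'])
print(row([558.4,-233.8,71],-1))
E
```

```text
[ 558.6 -233.2  185.3] [-6.e-04 -0.e+00 -1.e+00] 36.075 [ 0.2   1.52 -0.  ] 27.28628900723906
([1.143, -0.003, 0.005], [0.0001, -0.0, 0.0001])
```

Request:
{"op": "send_rows", "data": {
  "commands": [
    [[0.1,0,0.004,0,0,0],[0.3,0,0.004,0,0,0],[0.5,0,0.004,0,0,0],[0.7,0,0.004,0,0,0],[0.88,0,0.004,0,0,0],[1,0,0.004,0,0,0]]
  ]
}}

```text
time_s: 36.83
ee_pos: [558.1, -233.9, 83.8]
ee_rot: [-118.4, 89.9, 168.0]
force: [-0.4, 0.4, -1.1]
gripper_width: 27.6
```

Request:
{"op": "send_rows", "data": {
  "commands": [
    [[0.05,0,0,0,0,0],[0.1,0,0,0,0,0],[0.13,0,0,0,0,0],[0.14,0,0,0,0,0],[0.14,0,0,0,0,0]]
  ]
}}

```text
time_s: 37.45
ee_pos: [558.8, -234.4, 71.5]
ee_rot: [-30.9, 90.0, -104.5]
force: [0.2, -0.5, -1.2]
gripper_width: 27.8
```

Request:
{"op": "send_rows", "data": {
  "commands": [
    [[0.005,0,0,0,0,0],[0.01,0,0,0,0,0],[0.015,0,0,0,0,0],[0.019,0,0,0,0,0],[0.019,0,0,0,0,0]]
  ]
}}

```text
time_s: 38.08
ee_pos: [558.6, -234.3, 69.3]
ee_rot: [-88.7, 90.0, -162.3]
force: [0.4, -0.0, -1.2]
gripper_width: 27.4
```

Request:
{"op": "send_rows", "data": {
  "commands": [
    [[0.003,0,0,0,0,0],[0.006,0,0,0,0,0],[0.006,0,0,0,0,0]]
  ]
}}

```text
time_s: 38.45
ee_pos: [558.7, -234.4, 69.2]
ee_rot: [-45.8, 90.0, -119.4]
force: [0.3, 0.1, 4.2]
gripper_width: 27.3
```

Contact again. I'll release and go back for the yellow vial.

Request:
{"op": "send_rows", "data": {
  "commands": [
    [[0,0,0,0,0,0],[0,0,0,0,0,0],[0,0,0,0,0,0],[0,0,0,0,0,0]]
  ],
  "jaw": -0.4
}}

```text
time_s: 38.95
ee_pos: [558.6, -234.3, 68.7]
ee_rot: [-84.7, 90.0, -158.3]
force: [0.2, 1.0, 1.0]
gripper_width: 62.8
```

Request:
{"op": "send_rows", "data": {
  "commands": [
    [[-0.05,0,0,0,0,0],[-0.25,0,0,0,0,0],[-0.5,0,0,0,0,0],[-0.75,0,0,0,0,0],[-1,0,0,0,0,0]]
  ]
}}

```text
time_s: 39.58
ee_pos: [558.7, -234.3, 170.0]
ee_rot: [-35.6, 90.0, -109.2]
force: [-1.1, 1.5, 0.1]
gripper_width: 64.0
```

```bash
python3 - <<'E'
from h import *
p,R,s=pose(); print(p.round(1),R.as_matrix()[:,0].round(4),s['time_s'],s['gripper_width'])
print(row([454.8,220.8,168],-1))
E
```

```text
[ 558.7 -234.3  170. ] [-2.e-04 -5.e-04 -1.e+00] 39.575 64.00890480212873
([0.018, 0.288, -4.659], [-0.0, 0.0001, 0.0])
```

Request:
{"op": "send_rows", "data": {
  "commands": [
    [[0,0.01,-0.15,0,0,0],[0,0.03,-0.5,0,0,0],[0,0.058,-0.933,0,0,0]]
  ]
}}

```text
time_s: 39.95
ee_pos: [536.7, -141.6, 167.4]
ee_rot: [-121.9, 89.8, 164.5]
force: [0.7, -0.5, 0.8]
gripper_width: 63.6
```

Request:
{"op": "send_rows", "data": {
  "commands": [
    [[0,0.019,-0.311,0,0,0],[0,0.038,-0.622,0,0,0],[0,0.058,-0.933,0,0,0]]
  ]
}}

```text
time_s: 40.33
ee_pos: [515.5, -50.1, 167.5]
ee_rot: [-114.0, 89.8, 172.4]
force: [0.6, 0.2, -0.4]
gripper_width: 63.8
```

Request:
{"op": "send_rows", "data": {
  "commands": [
    [[0,0.019,-0.311,0,0,0],[0,0.038,-0.622,0,0,0],[0,0.058,-0.933,0,0,0]]
  ]
}}

```text
time_s: 40.7
ee_pos: [494.6, 40.7, 167.5]
ee_rot: [-104.9, 89.8, -178.4]
force: [-0.0, 0.1, 0.5]
gripper_width: 64.0
```

Request:
{"op": "send_rows", "data": {
  "commands": [
    [[0,0.019,-0.311,0,0,0],[0,0.038,-0.622,0,0,0],[0,0.058,-0.933,0,0,0]]
  ]
}}

```text
time_s: 41.08
ee_pos: [473.7, 131.6, 167.5]
ee_rot: [-96.5, 89.8, -170.0]
force: [0.3, 0.3, 0.6]
gripper_width: 63.8
```

Request:
{"op": "send_rows", "data": {
  "commands": [
    [[0,0.019,-0.311,0,0,0],[0,0.038,-0.622,0,0,0],[0,0.052,-0.85,0,0,0],[0,0.058,-0.933,0,0,0],[0,0.058,-0.933,0,0,0],[0,0.058,-0.933,0,0,0],[0,0.058,-0.933,0,0,0],[0,0.058,-0.933,0,0,0]]
  ]
}}

```text
time_s: 42.08
ee_pos: [455.0, 220.9, 168.7]
ee_rot: [-77.7, 90.0, -151.4]
force: [-0.7, -0.1, 0.1]
gripper_width: 63.9
```

```bash
python3 - <<'E'
from h import *
p,R,s=pose(); print(p.round(1),R.as_matrix()[:,0].round(4),s['time_s'],s['gripper_width'])
print(row([454.8,220.8,35],-1))
n="top"; p,D=env.grab_frame(n); cv2.imwrite("pics/t4.png",cv2.resize(p[150:300,180:480,::-1],None,fx=2.6,fy=2.6,interpolation=cv2.INTER_CUBIC))
E
```

```text
[455.  220.9 168.7] [-5.e-04 -3.e-04 -1.e+00] 42.075 63.88581832129664
([1.337, -0.002, 0.0], [-0.0002, 0.0, 0.0001])
```

View pics/t4.png

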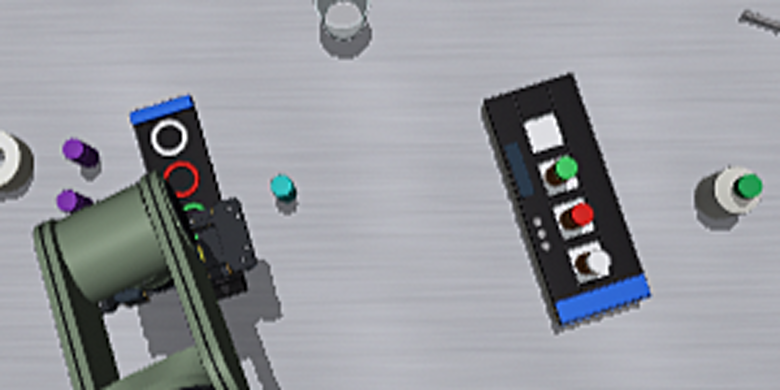

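Three vials are standing in the correct order. I'll lower onto yellow.

Request:
{"op": "send_rows", "data": {
  "commands": [
    [[0.1,0,0,0,0,0],[0.35,0,0,0,0,0],[0.6,0,0,0,0,0],[0.82,0,0,0,0,0],[1,0,0,0,0,0]]
  ]
}}

```text
time_s: 42.75
ee_pos: [454.2, 221.1, 67.1]
ee_rot: [-81.4, 89.9, -155.0]
force: [0.1, -0.4, 0.4]
gripper_width: 64.0
```

Request:
{"op": "send_rows", "data": {
  "commands": [
    [[0.15,0,0,0,0,0],[0.27,0,0,0,0,0],[0.335,0,0,0,0,0],[0.335,0,0,0,0,0],[0.335,0,0,0,0,0],[0.335,0,0,0,0,0]]
  ]
}}

```text
time_s: 43.5
ee_pos: [455.2, 221.5, 35.7]
ee_rot: [99.1, 90.0, 25.5]
force: [0.7, -0.2, -0.3]
gripper_width: 63.8
```

Request:
{"op": "send_rows", "data": {
  "commands": [
    [[0,0,0,0,0,0],[0,0,0,0,0,0],[0,0,0,0,0,0],[0,0,0,0,0,0],[0,0,0,0,0,0],[0,0,0,0,0,0]]
  ],
  "jaw": 1,
  "force": 20
}}

```text
time_s: 44.25
ee_pos: [454.8, 221.4, 35.2]
ee_rot: [-79.4, 90.0, -153.0]
force: [-0.9, -0.5, 0.7]
gripper_width: 27.2
```

```bash
python3 - <<'E'
from h import *
p,R,s=pose(); print(p.round(1),R.as_matrix()[:,0].round(4),s['time_s'],s['force'].round(2),s['gripper_width'])
print(row([614.1,-217.4,35],-1))
E
```

```text
[454.8 221.4  35.2] [-6.e-04 -3.e-04 -1.e+00] 44.25 [-0.88 -0.47  0.67] 27.243143482466113
([0.002, 0.29, 4.659], [-0.0, 0.0, 0.0001])
```

Request:
{"op": "send_rows", "data": {
  "commands": [
    [[-0.05,0,0,0,0,0],[-0.2,0,0,0,0,0],[-0.4,0,0,0,0,0],[-0.6,0,0,0,0,0],[-0.8,0,0,0,0,0],[-1,0,0,0,0,0]]
  ]
}}

```text
time_s: 45.0
ee_pos: [455.0, 221.5, 137.1]
ee_rot: [100.6, 90.0, 27.0]
force: [-0.2, 0.1, -0.9]
gripper_width: 27.7
```

Request:
{"op": "send_rows", "data": {
  "commands": [
    [[-0.2,0,0,0,0,0],[-0.4,0,0,0,0,0],[-0.5,0,0,0,0,0]]
  ]
}}

```text
time_s: 45.38
ee_pos: [455.4, 221.7, 187.2]
ee_rot: [98.1, 89.9, 24.5]
force: [0.1, 0.0, -0.7]
gripper_width: 27.8
```

Request:
{"op": "send_rows", "data": {
  "commands": [
    [[0,0.006,0.1,0,0,0],[0,0.018,0.3,0,0,0],[0,0.03,0.5,0,0,0],[0,0.043,0.71,0,0,0],[0,0.058,0.933,0,0,0]]
  ]
}}

```text
time_s: 46.0
ee_pos: [486.4, 132.1, 184.3]
ee_rot: [-84.2, 89.8, -157.8]
force: [0.1, 0.2, 0.4]
gripper_width: 27.4
```

Request:
{"op": "send_rows", "data": {
  "commands": [
    [[0,0.014,0.234,0,0,0],[0,0.028,0.467,0,0,0],[0,0.043,0.7,0,0,0],[0,0.058,0.933,0,0,0]]
  ]
}}

```text
time_s: 46.5
ee_pos: [518.2, 44.2, 184.2]
ee_rot: [-93.1, 89.8, -166.7]
force: [1.3, -0.8, -0.7]
gripper_width: 27.5
```

Request:
{"op": "send_rows", "data": {
  "commands": [
    [[0,0.014,0.234,0,0,0],[0,0.028,0.467,0,0,0],[0,0.043,0.7,0,0,0],[0,0.058,0.933,0,0,0]]
  ]
}}

```text
time_s: 47.0
ee_pos: [550.0, -43.6, 184.2]
ee_rot: [-100.7, 89.8, -174.3]
force: [0.6, 0.7, -0.2]
gripper_width: 27.4
```

Request:
{"op": "send_rows", "data": {
  "commands": [
    [[0,0.014,0.234,0,0,0],[0,0.028,0.467,0,0,0],[0,0.043,0.7,0,0,0],[0,0.058,0.933,0,0,0]]
  ]
}}

```text
time_s: 47.5
ee_pos: [582.8, -131.5, 185.0]
ee_rot: [-96.1, 89.9, -169.7]
force: [0.7, -0.3, -0.5]
gripper_width: 27.5
```

Request:
{"op": "send_rows", "data": {
  "commands": [
    [[0,0.014,0.234,0,0,0],[0,0.028,0.467,0,0,0],[0,0.042,0.68,0,0,0],[0,0.052,0.85,0,0,0],[0,0.058,0.933,0,0,0],[0,0.058,0.933,0,0,0],[0,0.058,0.933,0,0,0],[0,0.058,0.933,0,0,0]]
  ]
}}

```text
time_s: 48.5
ee_pos: [614.2, -217.3, 185.4]
ee_rot: [-96.0, 90.0, -169.6]
force: [0.1, 0.8, -0.3]
gripper_width: 27.4
```

```bash
python3 - <<'E'
from h import *
p,R,s=pose(); print(p.round(1),R.as_matrix()[:,0].round(4),s['time_s'],s['force'].round(2),s['gripper_width'])
print(row([614.1,-217.4,71],-1))
E
```

```text
[ 614.2 -217.3  185.4] [-6.e-04 -1.e-04 -1.e+00] 48.5 [ 0.12  0.8  -0.26] 27.410449546203257
([1.144, -0.001, 0.001], [0.0001, -0.0, 0.0001])
```

Request:
{"op": "send_rows", "data": {
  "commands": [
    [[0.1,0,0,0,0,0],[0.3,0,0,0,0,0],[0.5,0,0,0,0,0],[0.7,0,0,0,0,0],[0.88,0,0,0,0,0],[1,0,0,0,0,0]]
  ]
}}

```text
time_s: 49.25
ee_pos: [613.8, -217.7, 83.8]
ee_rot: [-114.6, 89.9, 171.8]
force: [-0.0, 0.5, -0.5]
gripper_width: 27.5
```

Request:
{"op": "send_rows", "data": {
  "commands": [
    [[0.05,0,0,0,0,0],[0.1,0,0,0,0,0],[0.13,0,0,0,0,0],[0.14,0,0,0,0,0],[0.14,0,0,0,0,0]]
  ]
}}

```text
time_s: 49.88
ee_pos: [614.4, -218.0, 71.5]
ee_rot: [-27.3, 90.0, -100.9]
force: [-0.4, -0.8, 0.4]
gripper_width: 27.2
```

Request:
{"op": "send_rows", "data": {
  "commands": [
    [[0.005,0,0,0,0,0],[0.01,0,0,0,0,0],[0.015,0,0,0,0,0],[0.019,0,0,0,0,0],[0.019,0,0,0,0,0]]
  ]
}}

```text
time_s: 50.5
ee_pos: [614.3, -218.0, 69.3]
ee_rot: [-87.7, 90.0, -161.3]
force: [-0.5, 0.2, 0.7]
gripper_width: 27.4
```

Request:
{"op": "send_rows", "data": {
  "commands": [
    [[0.003,0,0,0,0,0],[0.006,0,0,0,0,0],[0.006,0,0,0,0,0]]
  ]
}}

```text
time_s: 50.88
ee_pos: [614.3, -218.0, 69.2]
ee_rot: [-49.6, 90.0, -123.3]
force: [-1.4, 0.0, 3.6]
gripper_width: 27.0
```

Request:
{"op": "send_rows", "data": {
  "commands": [
    [[0,0,0,0,0,0],[0,0,0,0,0,0],[0,0,0,0,0,0],[0,0,0,0,0,0]]
  ],
  "jaw": -0.4
}}

```text
time_s: 51.38
ee_pos: [614.3, -217.9, 68.6]
ee_rot: [-91.6, 90.0, -165.2]
force: [0.1, 0.0, -0.8]
gripper_width: 63.0
```

Request:
{"op": "send_rows", "data": {
  "commands": [
    [[-0.05,0,0,0,0,0],[-0.25,0,0,0,0,0],[-0.5,0,0,0,0,0],[-0.75,0,0,0,0,0],[-1,0,0,0,0,0]]
  ]
}}

```text
time_s: 52.0
ee_pos: [614.3, -218.0, 170.0]
ee_rot: [-30.0, 90.0, -103.6]
force: [-0.0, 0.3, -0.6]
gripper_width: 63.9
```

Request:
{"op": "send_rows", "data": {
  "commands": [
    [[-0.1,0,-0.15,0,0,0],[-0.2,0,-0.4,0,0,0],[-0.3,0,-0.7,0,0,0],[-0.3,0,-1,0,0,0]]
  ]
}}

```text
time_s: 52.5
ee_pos: [585.1, -119.5, 199.1]
ee_rot: [-132.2, 90.0, 154.3]
force: [-0.2, -0.8, 0.6]
gripper_width: 63.9
```

Request:
{"op": "send_rows", "data": {
  "commands": [
    [[0,0,-0.3,0,0,0],[0,0,-0.6,0,0,0],[0,0,-0.8,0,0,0],[0,0,-0.9,0,0,0],[0,0,-0.9,0,0,0],[0,0,-0.9,0,0,0]]
  ]
}}

```text
time_s: 53.25
ee_pos: [561.0, -36.2, 198.6]
ee_rot: [-52.1, 90.0, -125.8]
force: [0.3, 0.3, 0.3]
gripper_width: 64.2
```

```bash
python3 - <<'E'
from h import *
p,R,s=pose(); print(p.round(1),s['time_s'])
F={}
for n in("top","side"):
    F[n]=env.grab_frame(n)
p,D=F["top"]; ps=F["side"][0]
cv2.imwrite("pics/t5.png",np.ascontiguousarray(p[:,:,::-1]))
cv2.imwrite("pics/s5.png",cv2.resize(ps[80:340,240:440,::-1],None,fx=2.3,fy=2.3,interpolation=cv2.INTER_CUBIC))
ys,xs=np.mgrid[0:400,0:640]
for n in F:
    D=F[n][1]; P=dep(n,np.c_[xs.ravel(),ys.ravel()],D).reshape(400,640,3)
    for k,q in dict(white=[447.1,-266.6],red=[502.8,-250.2],green=[558.4,-233.8],yellow=[614.1,-217.4]).items():
        m=(np.hypot(P[:,:,0]-q[0],P[:,:,1]-q[1])<25)&(P[:,:,2]>125)&(P[:,:,2]<140)
        c=P[m]; nrm=np.linalg.svd(c-c.mean(0))[2][2]
        print(n,k,m.sum(),c.mean(0).round(1),"tilt",np.degrees(np.arccos(abs(nrm[2]))).round(1),F[n][0][m].mean(0).round())
E
```

```text
[561.  -36.2 198.6] 53.25
top white 59 [ 445.1 -264.   130.7] tilt 3.5 [213. 213. 217.]
top red 54 [ 501.7 -247.5  130.3] tilt 3.1 [196.  37.  33.]
top green 52 [ 558.3 -230.5  130.5] tilt 7.2 [ 65. 186.  95.]
top yellow 57 [ 613.1 -214.3  130.5] tilt 0.5 [209. 204.  59.]
side white 42 [ 447.  -263.5  128.1] tilt 0.6 [179. 181. 180.]
side red 40 [ 503.5 -246.2  128.2] tilt 2.4 [158.  64.  62.]
side green 0 [nan nan nan] tilt 0.0 [nan nan nan]
side yellow 30 [ 616.3 -212.7  127.9] tilt 3.9 [170. 156.  68.]<stdin>:14: RuntimeWarning: Mean of empty slice.
  ret = um.true_divide(
<stdin>:15: RuntimeWarning: Mean of empty slice.
```

View pics/t5.png

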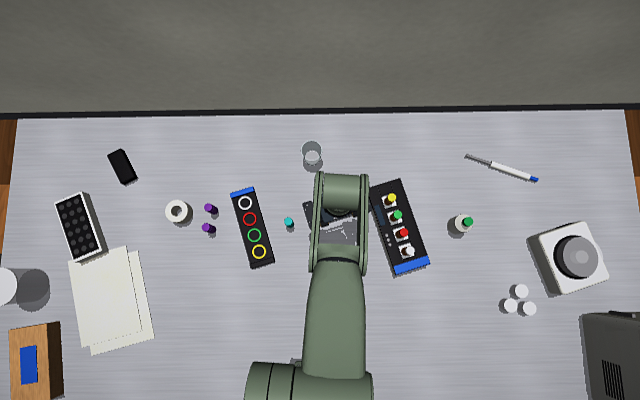

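View pics/s5.png

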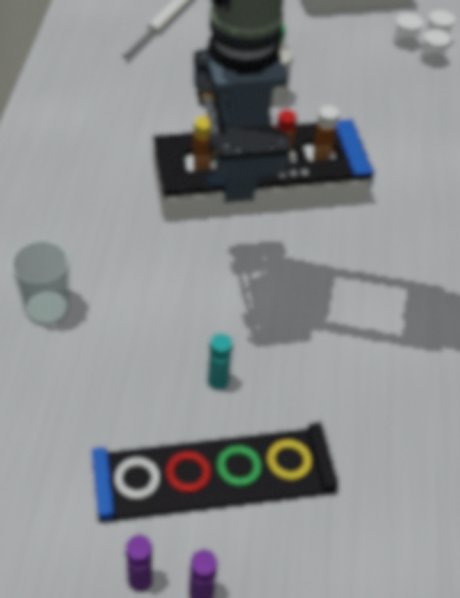

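All four tops read z≈130 mm, but green is hidden from the side camera. I'll move clear and check it there before handing in.

Request:
{"op": "send_rows", "data": {
  "commands": [
    [[-0.2,0,-0.3,0,0,0],[-0.4,0,-0.5,0,0,0],[-0.6,0,-0.8,0,0,0],[-0.8,0,-1,0,0,0]]
  ]
}}

```text
time_s: 53.85
ee_pos: [532.4, 60.7, 279.3]
ee_rot: [-89.2, 90.0, -162.8]
force: [0.5, 0.8, -0.3]
gripper_width: 63.6
```

Request:
{"op": "send_rows", "data": {
  "commands": [
    [[0,-0.2,-0.3,0,0,0],[0,-0.5,-0.6,0,0,0],[0,-0.8,-0.9,0,0,0],[0,-0.9,-1,0,0,0],[0,-0.9,-1,0,0,0]]
  ]
}}

```text
time_s: 54.48
ee_pos: [418.3, 130.7, 279.1]
ee_rot: [44.8, 89.9, -28.8]
force: [1.0, -0.8, 0.5]
gripper_width: 63.6
```

```bash
python3 - <<'E'
from h import *
F={n:env.grab_frame(n) for n in("top","side")}
ys,xs=np.mgrid[0:400,0:640]
for n in F:
    D=F[n][1]; P=dep(n,np.c_[xs.ravel(),ys.ravel()],D).reshape(400,640,3)
    for k,q in dict(white=[446,-264],red=[502,-247.5],green=[558,-231],yellow=[614,-214.5]).items():
        lo=128 if n=="top" else 126
        m=(np.hypot(P[:,:,0]-q[0],P[:,:,1]-q[1])<11)&(P[:,:,2]>lo)&(P[:,:,2]<140)
        c=P[m]
        if m.sum()<5: print(n,k,m.sum());continue
        nrm=np.linalg.svd(c-c.mean(0))[2][2]
        print(n,k,m.sum(),c.mean(0).round(1),c.std(0)[2].round(2),"tilt",np.degrees(np.arccos(abs(nrm[2]))).round(1))
a=cv2.resize(F["side"][0][110:190,290:420,::-1],None,fx=4,fy=4,interpolation=cv2.INTER_CUBIC)
b=cv2.resize(F["top"][0][170:285,360:440,::-1],None,fx=320/115,fy=320/115,interpolation=cv2.INTER_CUBIC)
cv2.imwrite("pics/f6.png",np.hstack([a,b]))
E
```

```text
top white 37 [ 446.1 -264.7  130.6] 1.68 tilt 2.6
top red 30 [ 501.8 -247.8  131.6] 2.23 tilt 4.3
top green 33 [ 557.8 -230.   131.1] 1.87 tilt 3.7
top yellow 33 [ 614.8 -214.   131.2] 1.56 tilt 2.1
side white 0
side red 23 [ 502.1 -247.9  127.9] 1.27 tilt 5.3
side green 20 [ 557.9 -230.9  128.6] 1.16 tilt 3.0
side yellow 23 [ 613.6 -214.6  128.6] 1.31 tilt 7.8
```

View pics/f6.png

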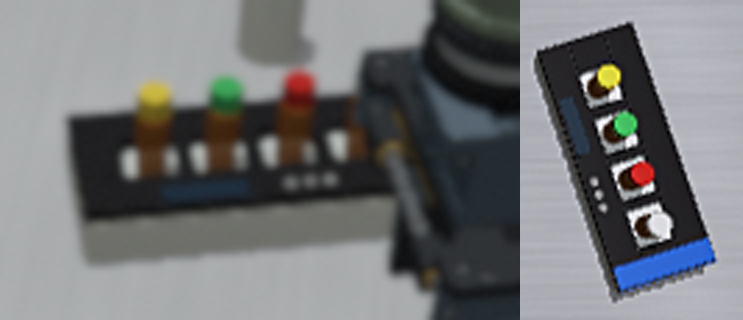

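All four vials stand upright, each on its own recess floor, and the order from the blue band is white, red, green, yellow. I'll hand in.

```bash
python3 - <<'E'
from workcell import env
print(env.state()['time_s'],env.job_done())
E
```

```text
the job is handed in; nothing more can be done
54.575 None
```

I moved all four vials from the rack into the warming block in the order asked: white in the recess nearest the blue end, then red, green and yellow. I handed the job in at 54.6 s. Each vial was lowered in steps of 0.5 mm or less at the end until it touched the recess floor with about 4–5 N. Only then was it released.

**Height and order:** in the last images all four stand upright and in order. Their cap tops read 130–132 mm in the top camera and about 128 mm in the side camera; 130 mm is expected for a vial standing on the floor.

**Disagreements:**
- **Position:** the cameras put the caps about 2–3 mm to the robot's left of the recess centres I aimed for. That is about the calibration error and well inside the 8 mm of room on each side.
- **Tilt:** fits to the depth readings gave 2–8° with scatter of up to about 2 mm. They disagreed between views, and I took them as noise.
- **White vial:** the arm hid it from the side camera in the last picture. The side picture just before showed it upright at 128 mm.

**Other objects:** the beaker, paper roll, bottle, and the purple and turquoise vials look unmoved in the images.

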